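# Clear the die case, try its lid, free the catch and hold the case open

## Robot

A 7-joint arm with a two-finger parallel gripper is mounted at the origin on a cart in front of the work surface, level with it; the furniture and walls round the work are solid. World frame = base frame: x ahead of the robot, y to its left, z up, the work surface at z = 0. Lengths are in m, angles in rad, forces in N, time in s.
With the tool pointing down it reaches from about 0.35 to 0.9 m from the base axis. Payload 8.1 kg.
Tool frame: the origin (TCP) lies midway between the tips of the shut fingers; the grasp point (between the pads) lies arm.tcp_to_grasp behind it (arm.tcp_to_grasp is the distance from the TCP to the grasp point, in m); z points along the fingers, y is the line along which they close (so a half turn about z gives the same grasp; the last joint's range is limited). The gripper opens to 92 mm and grips with 3 to 60 N. Pads are 19 mm wide; open, the fingers measure 130 mm over their backs; the gripper's body (75 mm by 190 mm) begins 47 mm behind the grasp point.
Start: joints at [1.144, 0.434, 0.025, 1.573, -0.012, 1.134, -0.075], TCP at [0.199, -0.593, 0.2] pointing down, gripper open.
Joint ranges: [-2.62, 2.62], [-0.44, 2.09], [-1.27, 1.32], [0.08, 2.57], [-1.32, 4.46], [0.12, 2], [-2.74, 2.74]. Speed limits (rad/s): [2.22, 2.22, 3.01, 3.01, 3.14, 3.14, 3.14].

## Interface

Orientations are given as a rotation vector (axis times angle).
In Python, from cell import observe, get_image, arm gives the robot as it stands. The module is installed in compiled form; this text tells all that it offers.
- The arm moves only by the tool drive_tool, never from a script. Its argument "steps" is a list of rows, each a list of 5 numbers: the closure, from 0 (fully open) to 1 (shut), then the shift along the world's x, y, z in mm, then the turn about the world's z in rad. In form: [[hand, x, y, z, roll], ...]. A call has 1 to 20 rows; each row shifts and turns the commanded pose from where the row before left it; what a row does not reach is not made up. A row lasts 1/12 s, in which the tool goes at most 41.7 mm and 7.16 degrees, less where a joint would pass 70% of its speed; a pose out of reach is approached as far as the arm can. A call with a gripper value outside its range is refused whole. The fingers move at their own pace and stop on an object; "grip_force" is the grip in N (left out, the last holds). Time passes only in rows, so rows that do not move let the fingers close. It gives the time, the measured TCP pose, the force, the opening and the grip force at its end, in the units of the state.
- observe(): the state, without advancing time (a new reading comes with each control period).
- get_image(name): name is "scene" or "top" or "wrist"; returns a dict with "image" (400x640x3 uint8, red, green, blue), "vfov" (degrees; the focal length in pixels is half the picture's height over the tangent of half this angle, whatever the lens; pixels are square), "cx", "cy" (the principal point, pixels), "xyz" and "attitude" of the camera in the world. Camera axes: x right, y down, z forward; pixel columns grow to the right and rows downward; lengths in m; the calibration is good to about 2 mm. A picture is of the moment at which its call begins. There is no depth.
- arm.sign_off(): hands the job in; it is judged then, once.
The state is a dict: "clock": time; "joints": joint angles; "dq": joint speeds; "joint_efforts": joint torques, N m; "position": TCP position; "ee_rot": TCP orientation; "force": force on the tool from outside, world axes, zero at the start; "ft_torque": the same for the moment, N m; "width": opening from 0.0 (shut) to 1.0 (fully open); "gripper_force": force on a finger pad.
Only numpy, scipy, OpenCV 4.12 (cv2) and the standard library are available. Lean on these libraries where they do the work, as an engineer would, in place of code of your own. Each camera call takes 0.05 s, during which the arm holds its last target. There are 200 camera calls.

## Task

Open the dark blue steel die case for a colleague. First move the felt marker off its lid: drop it, cap up, into the free bore of the wooden pen block. Then try the lid by its black handle before you turn the round knob: a gentle tug upward tells whether the hidden catch holds it (do not force it); if it is caught, turn the knob clockwise until it is free, then lift the lid by the handle well past half way (60 degrees or so), leave the other things on the bench where they stand, and finish while still holding the lid open by its handle, since it falls shut when let go.

Things in the scene. Friction and masses are not known exactly. Their poses are not given: they have to be found in the camera images.
- case: Dark blue steel case, fixed to the bench, 160 mm deep (its x) by 230 mm wide (its y); with its lid 92 mm high. Origin at the centre of its underside on the bench; its x points from the front (handle and knob side) to the hinge at the back, z up. The lid's flat top is 92 mm above the origin when shut.
- lid (a joint): Lid of the case, hinged along the far (+x) rim: 0 shut, grows as it opens, stop at 1.4 rad (80 degrees). About 0.5 kg; about 2 to 4 N at the handle lift it. It falls shut from any angle when let go. While the catch holds, it still lifts by about 0.03 rad (4 mm at the handle) and then stops hard.
- lid_hinge (a point): Point on the lid's hinge line, 82 mm behind the case's centre and 87 mm above its underside, in the middle of the width; turns with the lid. The hinge line is its y axis.
- handle: Black D handle on the lid, left of the middle near the front. Origin in the middle of its round bar: 12 mm thick, 98 mm long along the handle's y (parallel to the hinge), axis 40 mm above the lid's top and 135 mm before the hinge line. 34 mm free under the bar; posts 43 mm either side. The round bar can turn between fingers that pinch it across its length as the lid swings.
- knob_top (a point): Centre of the top of the round black fluted knob on the lid, 120 mm to the right of the handle's middle. Knob 39 mm across, its grip from 10 to 34 mm above the lid's top; axis: this point's z (upright with the lid shut). It turns stiffly (0.05 N m), stays where left and works the catch: clockwise, seen from above, frees it, up to a stop at most a quarter turn on.
- knob_rim (a point): Point on the upper edge of the knob, 19.5 mm from its axis; goes round with the knob. The knob may start anywhere in its quarter turn, so the catch may be caught or already free; nothing outside shows which. When caught, turning it 1.2 rad clockwise, or until it stops, frees it.
- strike: Steel lip inside the front wall of the case, fixed, hidden while the lid is shut, 16 x 70 x 5 mm, origin in its middle. The knob's cam blade, hidden below the lid, hooks under it when caught and pulls up against it when the lid is tugged.
- marker: Grey felt marker with a dark cap, 134 mm long, loose; it stands upright on the back half of the lid, cap up. Body 15.6 mm thick, cap 17.2 mm (the upper 45 mm). Its x axis runs along it from the tail to the cap (up at the start); origin at mid length, 8 mm off its centre line.
- marker_tail (a point): Centre of the marker's tail end (the lower end at the start), on its centre line.
- pen_block: Wooden block fixed to the bench, 132 mm long (its x) by 50 mm (its y), 62 mm high, origin at the centre of its underside. Three upright bores along its x axis: the free one, 21 mm wide and 50 mm deep, nearest its -x end; a steel punch stands in the middle one, 42 mm from the free bore, and rises to 121 mm above the bench; a pencil in the far one, 80 mm from the free bore, rises to 150 mm.
- pen_block_hole0 (a point): Centre of the mouth of the free bore, on the block's top, 62 mm above the bench.
- bore_floor (a point): Centre of the floor of the free bore, 50 mm below its mouth.
- mug: Cream mug of coffee with a green band, 86 mm wide (121 mm with its handle), 90 mm high, standing at the right behind the pen block. Origin at the centre of its underside. Leave it.
- handle_pair: Pair of brown wooden knife handle scales clamped on a tang, 112 x 29 x 18 mm, lying in front of the case. Origin at the centre of its underside. Leave it.
- pliers: Combination pliers with dark blue dipped grips, 180 x 64 x 14 mm, lying flat at the right edge. Origin at the centre of the underside, x from the grips to the jaws. Leave them.
Not all that is in view belongs to the job. Several things have the shape of the marker; the one meant has the colours described above.

How it is judged:
By the outcome, as a careful person would: the job done as asked, in the order asked, and still so for the second after the job is handed in, while the arm keeps its last pose, push and grip.
It also fails if it takes over 72 s, if anything falls off the work surface, if the arm or the gripper's body presses on something with over 40 N, if the wrist force passes 120 N, or if a joint passes its speed limit or range.

## Working session

There is one attempt and no reset: what is moved stays moved. The work goes in short steps, Python scripts to look and compute and a tool call to move; the robot and the scene stay as the last step left them, time stands still between calls to the robot, and variables do not carry over. Pictures are saved under pics/ and viewed, at most 10 in all, crops included, and the job is handed in when it is done.

Besides the shell and the picture viewer there is one more tool, called after "Emit:" by a JSON object that holds its "fn" and its "kwargs", one argument or row to a line. drive_tool: Moves the arm, as the interface text tells. Its arguments: {"type":"object","properties":{"steps":{"type":"array"},"grip_force":{"type":"number"}},"required":["steps"]}

```bash
mkdir -p pics
cat > h.py <<'E'
from cell import observe,get_image,arm
import numpy as np,cv2
from scipy.spatial.transform import Rotation as R
def snap(n,f):
    d=get_image(n); cv2.imwrite('pics/'+f+'.png',d['image'][:,:,::-1]); np.save('pics/'+f+'.npy',d,allow_pickle=True); return d
def load(f): return np.load('pics/'+f+'.npy',allow_pickle=True).item()
def M(d):
    a=np.array(d['attitude'],float)
    return a if a.shape==(3,3) else R.from_rotvec(a).as_matrix()
def foc(d): return 200/np.tan(np.radians(d['vfov'])/2)
def pix(d,u,v,z):
    r=M(d)@np.array([(u-d['cx'])/foc(d),(v-d['cy'])/foc(d),1]); c=np.array(d['xyz']); return c+r*(z-c[2])/r[2]
def proj(d,p):
    q=M(d).T@(np.array(p)-d['xyz']); return q[:2]/q[2]*foc(d)+[d['cx'],d['cy']]
E
python3 - <<'E'
from h import *
for n in('top','scene'):
    d=snap(n,n+'0'); print({k:v for k,v in d.items() if k!='image'})
print(observe(),arm.tcp_to_grasp)
E
```

```text
{'vfov': 42.27795441482116, 'cx': 313.55383505603817, 'cy': 190.96033905042088, 'xyz': array([ 0.45416392, -0.00195993,  1.24347413]), 'attitude': array([-2.20843685,  2.18853504, -0.0994612 ])}
{'vfov': 46.408115492611074, 'cx': 327.6624775250305, 'cy': 200.04725642510763, 'xyz': array([-0.22084349,  0.41329888,  0.65061685]), 'attitude': array([-1.17992656,  2.05506216, -1.15453453])}
{'clock': 0.1, 'joints': array([ 1.1443723 ,  0.43515474,  0.02498705,  1.57398997, -0.01162533,
        1.13399737, -0.07512392]), 'dq': array([-0.00065279, -0.00335982,  0.00038262, -0.00184268, -0.00029578,
       -0.00055334,  0.00039979]), 'joint_efforts': array([ 2.28251905e-03, -6.69136763e+01,  9.87587571e-01, -3.15149260e+01,
       -6.05366193e-02,  3.74226097e-02, -4.29685684e-06]), 'position': array([ 0.19866423, -0.59207077,  0.19942897]), 'ee_rot': array([-3.09918694e+00, -5.06042309e-01,  5.26013326e-04]), 'force': array([-0.7260628 , -0.33860012, -0.39425707]), 'ft_torque': array([-0.02116117,  0.035641  ,  0.02909995]), 'gripper_force': 0.0, 'width': 1.0023084383642706} 0.0188
```

View pics/top0.png

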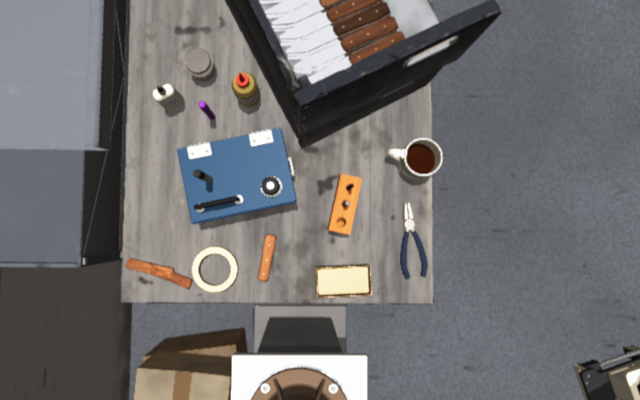

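View pics/scene0.png

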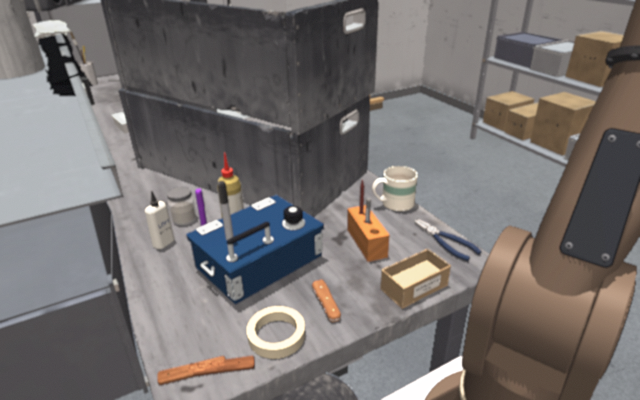

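Run:
```python
import cv2,numpy as np
a=cv2.imread('pics/top0.png')[120:240,170:370]
a=cv2.resize(a,None,fx=4,fy=4,interpolation=2)
cv2.imwrite('pics/c1.png',a)
a=cv2.imread('pics/scene0.png')[150:300,180:400]
a=cv2.resize(a,None,fx=3.6,fy=3.6,interpolation=2)
cv2.imwrite('pics/c2.png',a)
```

```text
(no output)
```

View pics/c1.png

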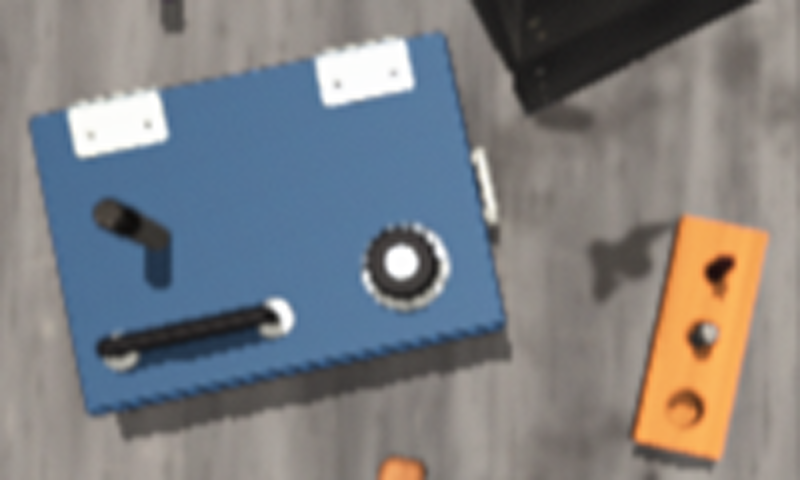

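View pics/c2.png

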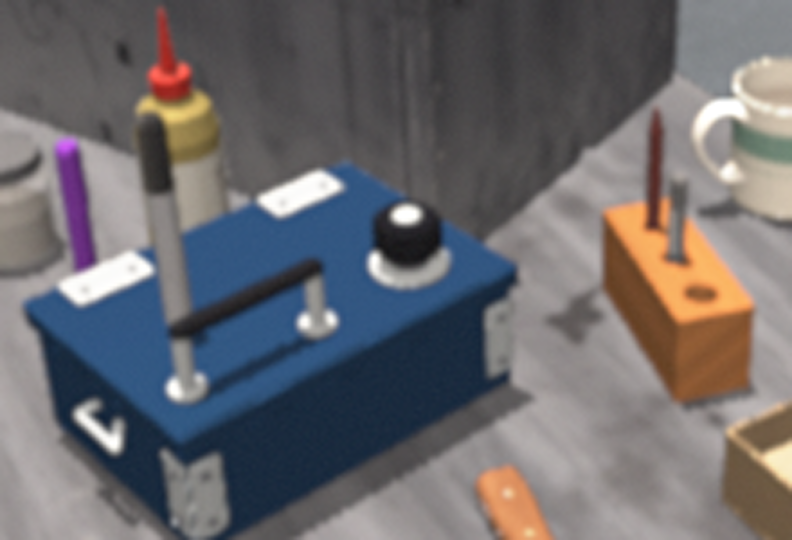

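Run:
```python
from h import *
d=load('top0'); s=load('scene0')
c=lambda x,y:(x/4+170,y/4+120)
print('nadir',proj(d,[d['xyz'][0],d['xyz'][1],0]))
def P(n,x,y,z): p=pix(d,*c(x,y),z); print(n,p.round(4),'scene crop',((proj(s,p)-[180,150])*3.6).round(0)); return p
L=[P(n,*q,.092) for n,q in dict(BL=(30,118),BR=(443,33),FR=(505,325),FL=(92,413)).items()]
m=sum(L)/4; print('case',m, np.linalg.norm(L[0]-L[1]),np.linalg.norm(L[1]-L[2]))
ax=(L[0]+L[1]-L[2]-L[3])[:2]; ay=(L[0]+L[3]-L[1]-L[2])[:2]
print('yaw',np.arctan2(ax[1],ax[0]),np.arctan2(-ay[0],ay[1]))
a=P('hl',105,348,.132+.005);b=P('hr',275,316,.137);print('handle',(a+b)/2,np.linalg.norm(a-b),np.arctan2(-(a-b)[0],(a-b)[1]))
P('knob',401,261,.126)
P('cap',110,214,.226);P('tail',158,240,.092)
P('bore',685,409,.062)
B=[P('b',*q,.062) for q in((680,214),(769,233),(720,462),(634,438))]
print((sum(B)/4))
v=(B[0]+B[1]-B[2]-B[3]);print(np.arctan2(v[1],v[0]))
```

```text
nadir [301.26762109 225.6374394 ]
BL [0.6213 0.2756 0.092 ] scene crop [ 22. 301.]
BR [0.6721 0.0463 0.092 ] scene crop [346. 160.]
FR [0.5083 0.0097 0.092 ] scene crop [517. 263.]
FL [0.4575 0.2373 0.092 ] scene crop [182. 436.]
case [0.56476193 0.14222987 0.092     ] 0.23488420785860908 0.1678371389160142
yaw 0.22448004248984302 0.21883580550105125
hl [0.4919 0.2219 0.137 ] scene crop [178. 323.]
hr [0.5098 0.132  0.137 ] scene crop [322. 257.]
handle [0.50085012 0.17696402 0.137     ] 0.09163796433536901 0.19661849627852035
knob [0.5408 0.066  0.126 ] scene crop [405. 216.]
cap [0.5547 0.203  0.226 ] scene crop [151. 114.]
tail [0.5538 0.2031 0.092 ] scene crop [181. 322.]
bore [ 0.4626 -0.0932  0.062 ] scene crop [701. 292.]
b [ 0.5744 -0.0898  0.062 ] scene crop [599. 210.]
b [ 0.564 -0.141  0.062] scene crop [673. 196.]
b [ 0.4326 -0.1133  0.062 ] scene crop [757. 306.]
b [ 0.4459 -0.0641  0.062 ] scene crop [677. 320.]
[ 0.50424132 -0.10204605  0.062     ]
-0.20259868423407365
```

Emit:
{"fn": "drive_tool", "kwargs": {
  "steps": [
    [0,0,10,30,0],
    [0,14,30,30,-0.03],
    [0,14,32,20,-0.03],
    [0,14,32,10,-0.03],
    [0,14,32,0,-0.03],
    [0,14,32,0,-0.03],
    [0,14,32,0,-0.03],
    [0,14,32,0,-0.03],
    [0,14,32,0,-0.03],
    [0,14,32,0,-0.03],
    [0,14,32,0,-0.03],
    [0,14,32,0,-0.03],
    [0,14,32,0,-0.03],
    [0,14,32,0,-0.03],
    [0,14,32,0,-0.03],
    [0,14,32,0,-0.03],
    [0,14,32,0,-0.03],
    [0,14,32,0,-0.03],
    [0,14,32,0,0],
    [0,14,32,0,0]
  ],
  "grip_force": 15
}}

```text
clock: 1.77
position: [0.464, 0.023, 0.288]
ee_rot: [3.128, -0.293, -0.0]
force: [1.2, 0.3, -0.4]
width: 0.999
gripper_force: 0.0
```

Emit:
{"fn": "drive_tool", "kwargs": {
  "steps": [
    [0,13,26,0,0],
    [0,13,26,0,0],
    [0,13,26,0,0],
    [0,13,26,0,0],
    [0,13,26,0,0],
    [0,10,20,0,0],
    [0,5,10,0,0],
    [0,0,0,0,0],
    [0,0,0,0,0]
  ]
}}

```text
clock: 2.52
position: [0.5436, 0.1811, 0.2876]
ee_rot: [3.127, -0.291, -0.002]
force: [0.9, -0.8, -0.1]
width: 0.998
gripper_force: 0.0
```

Run:
```python
from h import *
d=snap('wrist','w1'); print(d['xyz'],M(d).round(3)); print(observe()['position'],observe()['joints'])
for n,p in dict(cap=[.5545,.203,.226],tail=[.5545,.203,.092]).items(): print(n,proj(d,p))
```

```text
[0.6197587  0.16757661 0.47292831] [[-0.185 -0.941 -0.283]
 [-0.983  0.177  0.052]
 [ 0.001  0.288 -0.958]]
[0.54359825 0.18021017 0.28777861] [-0.02079336  0.34628463 -0.5413409   1.53250008  0.18234409  1.3145708
 -2.34014596]
cap [288.36024359 192.60344202]
tail [297.5730454  162.68459892]
```

View pics/w1.png

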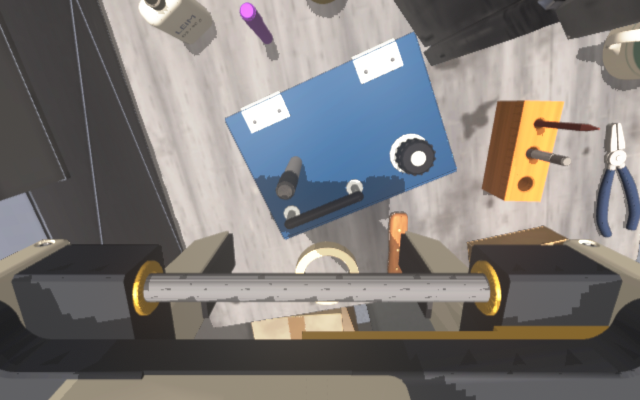

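Emit:
{"fn": "drive_tool", "kwargs": {
  "steps": [
    [0,6,12,0,0],
    [0,5,10,0,0],
    [0,0,0,-20,0],
    [0,0,0,-25,0],
    [0,0,0,-25,0],
    [0,0,0,-20,0],
    [0,0,0,-13,0],
    [0,0,0,0,0],
    [0,0,0,0,0]
  ]
}}

```text
clock: 3.32
position: [0.5548, 0.2035, 0.185]
ee_rot: [3.128, -0.292, -0.001]
force: [0.4, -0.7, 0.3]
width: 1.0
gripper_force: 0.0
```

Emit:
{"fn": "drive_tool", "kwargs": {
  "steps": [
    [0.5,0,0,0,0],
    [0.7,0,0,0,0],
    [0.75,0,0,0,0],
    [0.8,0,0,0,0],
    [0.85,0,0,0,0],
    [1,0,0,0,0],
    [1,0,0,0,0],
    [1,0,0,0,0],
    [1,0,0,0,0],
    [1,0,0,0,0],
    [1,0,0,0,0],
    [1,0,0,0,0]
  ]
}}

```text
clock: 4.32
position: [0.5549, 0.2034, 0.1851]
ee_rot: [3.128, -0.292, -0.0]
force: [0.3, -0.1, -0.9]
width: 0.182
gripper_force: 15.6
```

Emit:
{"fn": "drive_tool", "kwargs": {
  "steps": [
    [1,0,0,10,0],
    [1,0,0,25,0],
    [1,0,0,25,0],
    [1,0,0,15,0],
    [1,-4,-12,0,0],
    [1,-8,-25,0,0],
    [1,-8,-25,0,0],
    [1,-8,-25,0,0],
    [1,-8,-25,0,0],
    [1,-8,-25,0,0],
    [1,-8,-25,0,0],
    [1,-8,-25,0,0],
    [1,-8,-25,0,0],
    [1,-8,-25,0,0],
    [1,-8,-25,0,0],
    [1,-6,-20,0,0],
    [1,-2,-10,0,0],
    [1,0,0,0,0],
    [1,0,0,0,0]
  ]
}}

```text
clock: 5.9
position: [0.4629, -0.0881, 0.2602]
ee_rot: [-3.127, 0.293, -0.0]
force: [0.3, 1.1, -0.4]
width: 0.182
gripper_force: 15.0
```

Run:
```python
from h import *
print(observe()['position'],observe()['joints'][6])
d=snap('wrist','w2'); s=snap('scene','s2');t=snap('top','t2')
print('bore',proj(d,[.4626,-.0932,.062]),proj(s,[.4626,-.0932,.062]),proj(t,[.4626,-.0932,.062]))
a=d['image'][:260,150:550,::-1]
q=proj(s,[.4626,-.0932,.1]).astype(int); b=s['image'][q[1]-90:q[1]+60,q[0]-100:q[0]+100,::-1]
b=cv2.resize(b,None,fx=2,fy=2,interpolation=2)
c=np.zeros((560,400,3),np.uint8);c[:260]=a;c[260:]=b[:300,:400]
cv2.imwrite('pics/m2.png',c);print(q)
```

```text
[ 0.46294598 -0.08811423  0.26016072] -1.7634507164565407
bore [320.92965656 167.29482747] [374.70004189 231.0304296 ] [341.26968511 222.2656362 ]
[375 216]
```

View pics/m2.png

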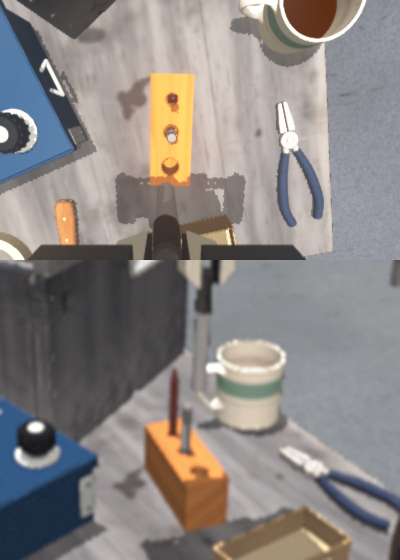

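Run:
```python
from h import *
d=load('w2');s=load('s2')
p=np.array([.4629,-.0881,.167])
print(proj(d,p),proj(s,p),proj(s,p+[.005,0,0])-proj(s,p),proj(s,p+[0,.005,0])-proj(s,p))
def up(dd,q,r=20):
    u,v=q; return cv2.resize(dd['image'][v-r:v+r,u-r:u+r,::-1],(400,400),interpolation=2)
q1=proj(d,p).astype(int);q2=proj(s,p).astype(int);print(q1,q2)
cv2.imwrite('pics/m3.png',np.hstack([up(d,q1,32),up(s,q2)]))
```

```text
[317.01710738 190.30292991] [374.71404773 190.16605877] [-1.37464067 -1.02042165] [-1.98327057  0.61566537]
[317 190] [374 190]
```

View pics/m3.png

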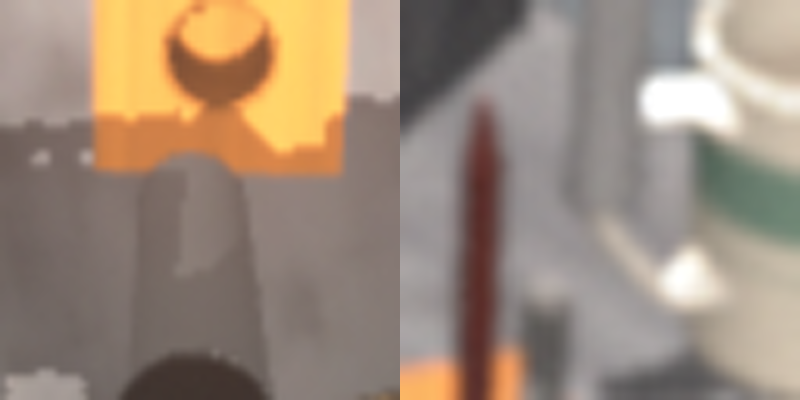

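Emit:
{"fn": "drive_tool", "kwargs": {
  "steps": [
    [1,0.5,-5.5,0,0],
    [1,0,0,-20,0],
    [1,0,0,-25,0],
    [1,0,0,-25,0],
    [1,0,0,-20,0],
    [1,0,0,-10,0],
    [1,0,0,-5,0],
    [1,0,0,-5,0],
    [1,0,0,0,0]
  ]
}}

```text
clock: 6.8
position: [0.4637, -0.0939, 0.1501]
ee_rot: [-3.128, 0.292, -0.0]
force: [0.4, -0.2, 0.6]
width: 0.184
gripper_force: 15.0
```

Emit:
{"fn": "drive_tool", "kwargs": {
  "steps": [
    [1,0,0,-6,0],
    [1,0,0,-6,0],
    [1,0,0,-8,0],
    [1,0,0,-8,0],
    [1,0,0,-8,0],
    [1,0,0,-4,0],
    [1,0,0,0,0]
  ]
}}

```text
clock: 7.38
position: [0.4626, -0.094, 0.1089]
ee_rot: [-3.128, 0.292, 0.003]
force: [-0.1, -1.1, -0.7]
width: 0.182
gripper_force: 15.0
```

Emit:
{"fn": "drive_tool", "kwargs": {
  "steps": [
    [0.7,0,0,0,0],
    [0.5,0,0,0,0],
    [0.2,0,0,0,0],
    [0,0,0,0,0],
    [0,0,0,0,0],
    [0,0,0,15,0],
    [0,0,0,25,0],
    [0,0,0,30,0],
    [0,0,0,30,0.05],
    [0,0,0,20,0.12],
    [0,0,10,0,0.12],
    [0,2,20,0,0.12],
    [0,3,25,0,0.12],
    [0,4,25,0,0.12],
    [0,4,25,0,0.12],
    [0,4,25,0,0.12],
    [0,4,25,0,0.12],
    [0,4,25,0,0.12],
    [0,4,25,0,0.12],
    [0,4,25,0,0.12]
  ]
}}

```text
clock: 9.05
position: [0.4965, 0.1371, 0.2303]
ee_rot: [2.602, 1.76, 0.001]
force: [0.5, 0.3, 0.7]
width: 0.999
gripper_force: 0.0
```

Run:
```python
from h import *
o=observe();print(o['position'],o['joints'],(np.degrees(np.arctan2(*R.from_rotvec(o['ee_rot']).as_matrix()[[1,0],1]))))
s=snap('scene','s3');d=snap('top','t3')
q=proj(s,[.4626,-.0932,.1]).astype(int)
a=cv2.resize(s['image'][q[1]-60:q[1]+60,q[0]-70:q[0]+70,::-1],None,fx=3,fy=3,interpolation=2)
cv2.imwrite('pics/m4.png',a)
```

```text
[0.49648152 0.13706421 0.23033748] [ 0.22082275  0.32734096 -0.76346745  1.74767748  0.24483475  1.16407307
 -0.99541477] -21.861012266377216
```

View pics/m4.png

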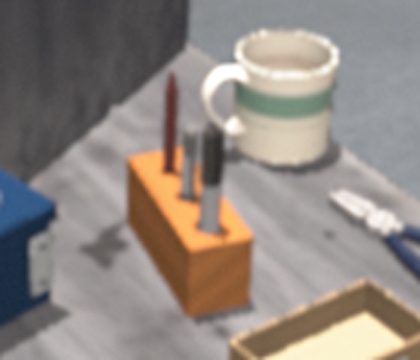

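Emit:
{"fn": "drive_tool", "kwargs": {
  "steps": [
    [0,1,10,0,0.12],
    [0,1,10,0,0.12],
    [0,1,10,0,0.12],
    [0,1,10,0,0.12],
    [0,0,0,0,0.115],
    [0.3,0,0,-20,0],
    [0.5,0,0,-25,0],
    [0.5,0,0,-25,0],
    [0.5,0,0,-20,0],
    [0.5,0,0,-15,0],
    [0.5,0,0,-12,0],
    [0.5,0,0,0,0],
    [0.5,0,0,0,0]
  ]
}}

```text
clock: 10.23
position: [0.5003, 0.1756, 0.1131]
ee_rot: [-1.98, -2.439, 0.001]
force: [0.2, -0.9, 0.4]
width: 0.51
gripper_force: 0.0
```

Run:
```python
from h import *
o=observe();print(o['position'],o['joints'],o['width'],(np.degrees(np.arctan2(*R.from_rotvec(o['ee_rot']).as_matrix()[[1,0],1]))))
d=snap('wrist','w4');cv2.imwrite('pics/m5.png',d['image'][:,:,::-1])
for p in ([.501,.177,.132],[.501-.0488*-.211,.177-.0488*.977,.132],[.501+.0488*-.211,.177+.0488*.977,.132],[.5408,.066,.126]): print(proj(d,p))
```

```text
[0.50030505 0.1756252  0.1131216 ] [ 0.16011833  0.51046065 -0.82540308  1.86083428  0.45069175  0.96847618
 -0.65772797] 0.5103793870549094 11.87601879497504
[318.18273537 241.52559032]
[318.49625194 312.99582773]
[317.81699008 158.14912722]
[340.70892964 389.56168269]
```

View pics/m5.png

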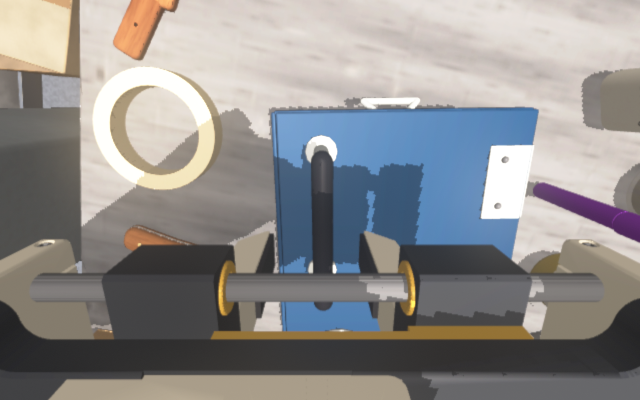

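Emit:
{"fn": "drive_tool", "kwargs": {
  "steps": [
    [0.5,2.4,0.5,0,0],
    [0.65,0,0,0,0],
    [0.75,0,0,0,0],
    [0.82,0,0,0,0],
    [0.86,0,0,0,0],
    [1,0,0,0,0],
    [1,0,0,0,0],
    [1,0,0,0,0],
    [1,0,0,0,0],
    [1,0,0,0,0],
    [1,0,0,0,0]
  ],
  "grip_force": 20
}}

```text
clock: 11.2
position: [0.5028, 0.1765, 0.1131]
ee_rot: [-1.979, -2.44, 0.0]
force: [-0.1, -0.8, -0.0]
width: 0.009
gripper_force: 0.0
```

Run:
```python
from h import *
o=observe();p=o['position'];Rt=R.from_rotvec(o['ee_rot']).as_matrix();print(o['width'],p,Rt.round(3))
d=snap('wrist','w5');s=snap('scene','s5');t=snap('top','t5');w=load('w4')
g=p-.0188*Rt[:,2]
for n,dd in dict(w=d,s=s,t=t).items(): print(n,proj(dd,p),proj(dd,g),[proj(dd,g+k*.0488*np.array([-.211,.977,0])) for k in(-1,1)])
q=proj(s,g).astype(int); print(q)
b=cv2.resize(s['image'][q[1]-50:q[1]+50,q[0]-66:q[0]+67,::-1],(400,300),interpolation=2)
q=proj(t,g).astype(int);print(q)
c=cv2.resize(t['image'][q[1]-50:q[1]+50,q[0]-66:q[0]+67,::-1],(400,300),interpolation=2)
a=d['image'][100:400,120:520,::-1]; a4=w['image'][100:400,120:520,::-1]
cv2.imwrite('pics/m6.png',np.vstack([np.hstack([a4,a]),np.hstack([b,c])]))
```

```text
0.0088709433431114 [0.5027619  0.1764559  0.11310678] [[-0.206  0.978 -0.   ]
 [ 0.978  0.206 -0.   ]
 [-0.    -0.    -1.   ]]
w [316.57810027 230.7562511 ] [316.57160577 243.35435244] [array([316.94593045, 314.55943168]), array([316.13510924, 160.3227715 ])]
s [250.96683954 239.76532365] [250.05045775 231.89964865] [array([270.41889936, 222.37817512]), array([228.39068546, 242.02477027])]
t [219.55527744 202.59813103] [218.17207967 202.20799064] [array([240.58265338, 197.61951515]), array([195.68891529, 206.81132879])]
[250 231]
[218 202]
```

View pics/m6.png

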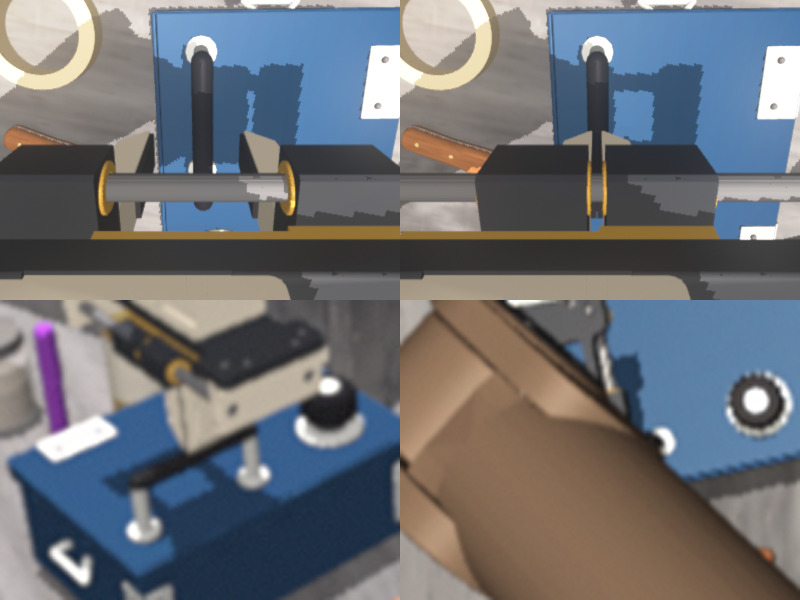

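Run:
```python
from h import *
s=load('s5')['image'].astype(int)
for v in range(216,252): print(v,' '.join('%02x%02x%02x'%tuple(s[v,u]) for u in range(240,268,2)))
o=observe();print(o['force'],o['joint_efforts'].round(1))
```

```text
216 b3aba1 b8ad9b 968e81 b7ad9c b8ad9c b7ac9b b4a999 b9ae9d c4b9a7 bdb2a1 938c83 878078 bbb1a0 beb3a1
217 aca49d baaf9d 989082 b8ae9d b9af9e b7af9d b6ab9a bab09f c4baa7 b9ae9f 7b756f 817a74 bdb2a1 beb3a1
218 a7a09b bcaf9e 999284 b8ae9c bdb2a0 baaf9e b6ab9c baae9d c5baa8 b9ae9d 79746e 928b80 beb4a2 bdb2a0
219 a9a2a0 bcb09f 9b9486 b8ad9c beb3a1 bbb1a0 b5aa9a b8ad9d c4b9a6 bcb2a1 948c81 aaa193 c0b5a3 bfb4a3
220 ada8a8 bdb1a0 9c9386 b7ac9b bdb2a0 bbb09f b5aa99 b6ab9a c3b8a6 c0b4a3 aea595 baaf9e c0b5a4 bbb09f
221 a3a2a7 beb1a1 9a9283 b3a898 beb3a1 bbb19f b6ac9b b2a897 bdb3a2 c1b6a4 bdb2a0 beb4a1 bbb09f a89e90
222 888d9a b9ad9e 9a9184 aba292 bdb3a1 bcb2a0 b5ab9a b1a797 b9afa0 c2b7a5 c1b6a4 baaf9e a59d8d 817a6f
223 6e7b94 b4aa9d 9e9587 a89e8e beb3a2 bdb2a1 b5aa9a b5ab9b bbb1a1 c4b8a6 bab09f a39a8b 787168 4c4845
224 566d92 a9a39c a89e8e a69d8d bfb4a1 bdb3a1 b4aa99 b8ad9d beb4a2 bdb3a1 a59b8c 777167 44413d 292629
225 45638f 989698 aca292 a69d8d beb3a1 bdb1a0 b7ad9b b6ab9b b0a796 a19788 7a7368 43403b 222122 212123
226 39608e 808696 aba292 a69d8d beb4a2 bcb1a0 b5ac9a aba193 928a7d 6f6960 423f3b
[... 1953 characters left out ...]
243852
246 3b6392 365f90 386190 345b88 2f517a 284466 213752 233853 253953 203751 233752 233753 233954 203652
247 396291 3a6291 365c89 2f4f76 264160 263b57 233852 233953 203752 263b54 223854 223753 243a54 223953
248 355d88 335a87 315076 27415f 253955 203853 213852 233753 253a54 233852 223752 213752 223852 253953
249 32547b 335178 27405e 223752 243752 243853 253854 233852 243954 243954 233853 233853 233954 243a54
250 2c4769 273f5f 253853 243853 243954 213852 253a55 263a55 243954 223853 233a53 233954 243954 213953
251 253c59 243955 233752 233853 213853 223852 243953 233853 233953 253954 243953 223853 253a54 253b55
[-0.10268268 -0.74009146 -0.84080732] [ -0.  -57.1 -11.6 -25.8  -0.1  -0.    0. ]
```

Emit:
{"fn": "drive_tool", "kwargs": {
  "steps": [
    [0.5,0,0,0,0],
    [0.5,0,0,0,0],
    [0.5,0,0,0,0],
    [0.5,0,0,0,0],
    [0.5,0,0,-4,0],
    [0.5,0,0,-4,0],
    [0.5,0,0,-4,0],
    [0.5,0,0,-4,0],
    [0.5,0,0,0,0]
  ]
}}

```text
clock: 12.1
position: [0.5023, 0.1761, 0.0961]
ee_rot: [-1.978, -2.439, 0.002]
force: [-0.2, -0.4, -0.8]
width: 0.499
gripper_force: 0.0
```

Run:
```python
from h import *
o=observe();p=o['position'];print(o['force'],o['width'],p)
S=snap('scene','s6');s=S['image'].astype(int);a=load('s5')['image'].astype(int)
Rt=R.from_rotvec(o['ee_rot']).as_matrix()
for k in(-1,1):
  for z in (0,.0188): print(k,z,proj(S,p+k*.023*Rt[:,1]+[0,0,z]))
for v in range(218,262,2): print(v,' '.join('%02x%02x%02x'%tuple(s[v,u]) for u in range(228,276,3)))
```

```text
[-0.23892641 -0.43350366 -0.81025743] 0.4989697284921209 [0.50225422 0.17605487 0.09606889]
-1 0 [258.70625288 252.02243713]
-1 0.0188 [257.86700062 244.23443951]
1 0 [245.63565091 241.78442298]
1 0.0188 [244.68694567 234.13726557]
218 375f90 375e90 989699 b3a798 302e30 2b2c2d 35312f a2804a 676669 a2998b 54504c 434140 878075 b7ac9b bfb4a1 beb3a1
220 37608f 396090 818896 b7ab9b 363332 2c2c2d 312f2f 99773f 635e5b aea396 ada393 a2998c bdb3a2 beb3a2 beb3a2 beb3a2
222 39608f 385f8e 737e96 bdb19f 3e3a37 262526 26272a 5c4c3c 847d72 aca193 beb3a1 bfb4a2 beb3a1 beb4a2 bdb2a0 beb5a2
224 39608e 375f8f 6a7a9a beb3a2 4e4a45 252425 272729 324d70 a5a09b bbaf9e c1b7a5 a29a8d afa697 bfb3a2 beb3a2 bfb4a2
226 3a6190 375f8e 3c608e b2a89c 55524b 262525 272628 34547d 9b9999 bcb19f c3b8a6 7b756f ada395 beb4a1 bfb4a2 b4aca0
228 39608f 38608f 385f8f 949499 706860 262627 282727 293a52 878380 b8ad9c c5b9a6 aaa092 bcb1a0 bdb2a1 a7a29c 647592
230 39608f 3a6190 386190 616c85 7b756a 252425 242223 212026 797268 b4aa99 c0b6a4 c1b6a4 bcb2a0 b6aea1 5e6e8a 365e8f
232 38608f 385e8c 30517b 2d3f59 64615e 232225 232225 232
[... 983 characters left out ...]
3853
250 7b8492 a09e9a 3e495a 243853 253a55 253d5a 28405e 223853 213853 233853 243954 253a53 243954 243955 223a55 20354f
252 6d7b91 a2a19e 505864 213852 233954 253c57 243b57 233953 253a54 233954 243954 243a55 223854 213752 1d334a 1d2e44
254 97a3b3 a3a19d b7b6b7 5b6980 203751 223853 253954 243954 263a54 243954 253954 233954 223750 1e3148 1c2e43 1e2e44
256 fffffc a4a29f b2b0ad 7a8291 233855 223953 233953 233a54 1f3852 233853 223a55 21354f 1e3145 1c2e43 1f3147 1d2e43
258 ffffff b8b6b1 b2b0ac 686a6f 253b57 253a55 243a54 253a55 233954 243b57 213750 1c3045 1b2d43 1c2f44 1b2f45 1e3145
260 dbd9d8 b9b7b4 949392 3b4c65 2a4869 243b55 253a54 233a54 263b57 21354c 1c2f43 1d2f44 1d2f44 1f3146 1b2e43 1f3045
```

Emit:
{"fn": "drive_tool", "kwargs": {
  "steps": [
    [0.65,0,0,0,0],
    [0.75,0,0,0,0],
    [0.82,0,0,0,0],
    [0.86,0,0,0,0],
    [1,0,0,0,0],
    [1,0,0,0,0],
    [1,0,0,0,0],
    [1,0,0,0,0],
    [1,0,0,0,0],
    [1,0,0,0,0]
  ]
}}

```text
clock: 12.98
position: [0.5037, 0.1766, 0.0973]
ee_rot: [1.979, 2.439, 0.002]
force: [5.3, 1.6, -2.8]
width: 0.125
gripper_force: 20.0
```

Emit:
{"fn": "drive_tool", "kwargs": {
  "steps": [
    [1,0,0,1.5,0],
    [1,0,0,1.5,0],
    [1,0,0,1.5,0],
    [1,0,0,1.5,0],
    [1,0,0,0,0],
    [1,0,0,0,0]
  ]
}}

```text
clock: 13.48
position: [0.5051, 0.1767, 0.1023]
ee_rot: [1.979, 2.438, 0.006]
force: [15.5, 4.9, -20.8]
width: 0.125
gripper_force: 20.0
```

Emit:
{"fn": "drive_tool", "kwargs": {
  "steps": [
    [1,0,0,-2,0],
    [1,0,0,-2,0],
    [1,0,0,-2,0],
    [1,0,0,0,0],
    [1,0,0,0,0]
  ]
}}

```text
clock: 13.9
position: [0.5037, 0.1765, 0.0978]
ee_rot: [1.978, 2.439, 0.002]
force: [3.2, -1.7, 5.0]
width: 0.123
gripper_force: 20.0
```

Emit:
{"fn": "drive_tool", "kwargs": {
  "steps": [
    [0.7,0,0,0,0],
    [0.5,0,0,0,0],
    [0.3,0,0,0,0],
    [0.2,0,0,0,0],
    [0.2,0,0,15,0],
    [0.2,0,0,25,0],
    [0.2,0,0,25,0],
    [0.2,0,0,10,0],
    [0.2,5,-15,0,0],
    [0.2,8,-24,0,0],
    [0.2,8,-24,0,0],
    [0.2,8,-24,0,0],
    [0.2,6,-17,0,0],
    [0.2,2,-6.5,0,0],
    [0.2,0,0,0,0],
    [0.2,0,0,0,0]
  ]
}}

```text
clock: 15.23
position: [0.5392, 0.0668, 0.1719]
ee_rot: [-1.978, -2.439, -0.0]
force: [-0.1, -0.3, -1.1]
width: 0.801
gripper_force: 0.0
```

Run:
```python
from h import *
o=observe();p=o['position'];print(p,o['width'],o['joints'].round(2),o['force'])
d=snap('wrist','w7');im=d['image']
k=proj(d,[.5408,.066,.126]);print('knob pred',k,proj(d,p),proj(d,p+[.01*.977,.01*.211,.0])-proj(d,p))
# white cap disc and black ring near prediction
g=cv2.cvtColor(im,cv2.COLOR_RGB2GRAY);hsv=cv2.cvtColor(im,cv2.COLOR_RGB2HSV)
u,v=k.astype(int);x0,y0=max(u-60,0),max(v-70,0)
m=((g>170)&(hsv[:,:,1]<40)).astype(np.uint8);sub=m[y0:v+70,x0:u+60]
n,l,st,c=cv2.connectedComponentsWithStats(sub)
for i in range(1,n):
    if st[i,4]>60: print(st[i],c[i]+[x0,y0])
```

```text
[0.53922288 0.06682367 0.17186875] 0.8007671662055085 [ 0.39  0.46 -0.85  1.76  0.39  1.09 -0.38] [-0.10008998 -0.25250086 -1.07531915]
knob pred [318.36180654 209.27784607] [316.5644187  230.79350306] [15.61382942 -0.06107967]
[ 35  31  54  32 429] [318.45454545 180.14219114]
[ 52  60  21  21 337] [319.6379822  208.87833828]
[   0   65  120   69 3028] [307.98943197 253.00231176]
```

Emit:
{"fn": "drive_tool", "kwargs": {
  "steps": [
    [0.2,2.6,-0.6,0,0],
    [0.2,0,0,-20,0],
    [0.2,0,0,-20,0],
    [0.2,0,0,-15,0],
    [0.2,0,0,-10,0],
    [0.2,0,0,-6,0],
    [0.2,0,0,-5,0],
    [0.2,0,0,-4,0],
    [0.2,0,0,0,0]
  ]
}}

```text
clock: 16.03
position: [0.5424, 0.0655, 0.0919]
ee_rot: [-1.979, -2.44, -0.0]
force: [-0.4, 0.4, 0.7]
width: 0.798
gripper_force: 0.0
```

Close on the knob.

Emit:
{"fn": "drive_tool", "kwargs": {
  "steps": [
    [0.3,0,0,0,0],
    [0.4,0,0,0,0],
    [0.5,0,0,0,0],
    [0.55,0,0,0,0],
    [0.6,0,0,0,0],
    [0.7,0,0,0,0],
    [0.8,0,0,0,0],
    [0.8,0,0,0,0],
    [0.8,0,0,0,0]
  ]
}}

```text
clock: 16.78
position: [0.5421, 0.0652, 0.0922]
ee_rot: [-1.979, -2.44, 0.001]
force: [-3.3, -1.6, 6.2]
width: 0.41
gripper_force: 20.0
```

Emit:
{"fn": "drive_tool", "kwargs": {
  "steps": [
    [0.8,0,0,0,-0.05],
    [0.8,0,0,0,-0.08],
    [0.8,0,0,0,-0.08],
    [0.8,0,0,0,-0.08],
    [0.8,0,0,0,-0.08],
    [0.8,0,0,0,-0.08],
    [0.8,0,0,0,-0.05],
    [0.8,0,0,0,0]
  ]
}}

```text
clock: 17.45
position: [0.5413, 0.0652, 0.0922]
ee_rot: [-2.524, -1.87, 0.003]
force: [-5.7, -1.3, 7.5]
width: 0.418
gripper_force: 20.0
```

Run:
```python
from h import *
o=observe();print(o['ft_torque'],o['force'],o['joints'].round(2),o['width'])
```

```text
[-0.23945571  1.22443491 -0.02104579] [-5.66491326 -1.32499994  7.48273191] [ 0.26  0.52 -0.67  1.85  0.4   0.91 -0.88] 0.4175667815878939
```

Emit:
{"fn": "drive_tool", "kwargs": {
  "steps": [
    [0.8,0,0,0,-0.08],
    [0.8,0,0,0,-0.08],
    [0.8,0,0,0,-0.08],
    [0.8,0,0,0,-0.08],
    [0.8,0,0,0,-0.08],
    [0.8,0,0,0,-0.06],
    [0.8,0,0,0,0]
  ]
}}

```text
clock: 18.03
position: [0.5408, 0.0655, 0.0922]
ee_rot: [-2.884, -1.245, 0.004]
force: [-7.7, -1.0, 9.7]
width: 0.412
gripper_force: 20.0
```

Run:
```python
from h import *
o=observe();print(o['ft_torque'],o['force'],o['joints'].round(2),o['width'])
```

```text
[-0.0808443   1.72650932  0.00767908] [-7.66704422 -0.96587543  9.67258997] [ 0.18  0.49 -0.55  1.86  0.32  0.89 -1.28] 0.4118776066990252
```

Emit:
{"fn": "drive_tool", "kwargs": {
  "steps": [
    [0.8,0,0,0,-0.08],
    [0.8,0,0,0,-0.08],
    [0.8,0,0,0,-0.08],
    [0.8,0,0,0,-0.08],
    [0.8,0,0,0,0]
  ]
}}

```text
clock: 18.45
position: [0.5416, 0.0665, 0.0922]
ee_rot: [-3.045, -0.772, 0.001]
force: [-5.3, 2.6, 5.1]
width: 0.413
gripper_force: 20.0
```

Run:
```python
from h import *
o=observe();print(o['ft_torque'],o['force'],o['joints'].round(2),o['width'])
```

```text
[0.66240899 1.13797189 0.14826208] [-5.32131066  2.61881676  5.14306996] [ 0.13  0.47 -0.47  1.86  0.27  0.87 -1.55] 0.4130172029662357
```

Emit:
{"fn": "drive_tool", "kwargs": {
  "steps": [
    [0.8,0,0,0,-0.08],
    [0.8,0,0,0,-0.08],
    [0.8,0,0,0,0]
  ]
}}

```text
clock: 18.7
position: [0.5419, 0.0666, 0.0921]
ee_rot: [-3.096, -0.53, 0.001]
force: [-3.9, 4.2, 4.3]
width: 0.414
gripper_force: 20.0
```

Run:
```python
from h import *
o=observe();print(o['ft_torque'],o['force'],o['joints'].round(2),o['width'])
```

```text
[0.87957391 0.9929538  0.32433654] [-3.9391845   4.18351178  4.30104285] [ 0.1   0.47 -0.43  1.87  0.25  0.86 -1.69] 0.41406842224547963
```

Emit:
{"fn": "drive_tool", "kwargs": {
  "steps": [
    [0.6,0,0,0,0],
    [0.4,0,0,0,0],
    [0.2,0,0,0,0],
    [0.2,0,0,0,0],
    [0.2,0,0,20,0],
    [0.2,0,0,30,0],
    [0.2,0,0,30,0],
    [0.2,-2,8,0,0.12],
    [0.2,-3,10,0,0.12],
    [0.2,-3,10,0,0.12],
    [0.2,-3,10,0,0.12],
    [0.2,-4,10,0,0.12],
    [0.2,-4,10,0,0.12],
    [0.2,-4,10,0,0.12],
    [0.2,-4,10,0,0.12],
    [0.2,-4,10,0,0.12],
    [0.2,-3,10,0,0.12],
    [0.2,-2,8,0,0.12],
    [0.2,0,4,0,0.12],
    [0.2,0,0,0,0]
  ]
}}

```text
clock: 20.37
position: [0.5066, 0.176, 0.1721]
ee_rot: [-1.97, -2.447, -0.001]
force: [-1.0, 0.1, 0.3]
width: 0.801
gripper_force: 0.0
```

Run:
```python
from h import *
o=observe();p=o['position'];print(p,o['force'],o['joints'].round(2),(np.degrees(np.arctan2(*R.from_rotvec(o['ee_rot']).as_matrix()[[1,0],1]))))
t=np.radians(np.arange(0,68,4.));f=np.radians(18.4)
x=-142.3*np.cos(f+t);z=142.3*np.sin(f+t);dx=np.diff(x);dz=np.diff(z)
print([[round(a*.977,1),round(a*.213,1),round(b,1)] for a,b in zip(dx,dz)])
```

```text
[0.50660035 0.17598219 0.17208835] [-0.95307437  0.07847765  0.27613069] [ 0.17  0.44 -0.82  1.78  0.36  1.08 -0.56] 12.335287064011144
[[np.float64(3.4), np.float64(0.7), np.float64(9.3)], [np.float64(4.0), np.float64(0.9), np.float64(9.0)], [np.float64(4.6), np.float64(1.0), np.float64(8.7)], [np.float64(5.2), np.float64(1.1), np.float64(8.4)], [np.float64(5.8), np.float64(1.3), np.float64(8.0)], [np.float64(6.3), np.float64(1.4), np.float64(7.6)], [np.float64(6.8), np.float64(1.5), np.float64(7.1)], [np.float64(7.3), np.float64(1.6), np.float64(6.6)], [np.float64(7.7), np.float64(1.7), np.float64(6.1)], [np.float64(8.1), np.float64(1.8), np.float64(5.5)], [np.float64(8.4), np.float64(1.8), np.float64(4.9)], [np.float64(8.8), np.float64(1.9), np.float64(4.3)], [np.float64(9.0), np.float64(2.0), np.float64(3.7)], [np.float64(9.2), np.float64(2.0), np.float64(3.0)], [np.float64(9.4), np.float64(2.1), np.float64(2.3)], [np.float64(9.6), np.float64(2.1), np.float64(1.7)]]
```

Emit:
{"fn": "drive_tool", "kwargs": {
  "steps": [
    [0.5,-1,1,0,0],
    [0.5,0,0,-20,0],
    [0.5,0,0,-20,0],
    [0.5,0,0,-15,0],
    [0.5,0,0,-10,0],
    [0.5,0,0,-7,0],
    [0.5,0,0,-5,0],
    [0.5,0,0,-3,0],
    [0.65,0,0,0,0],
    [0.75,0,0,0,0],
    [0.82,0,0,0,0],
    [0.86,0,0,0,0],
    [1,0,0,0,0],
    [1,0,0,0,0],
    [1,0,0,0,0],
    [1,0,0,0,0]
  ],
  "grip_force": 25
}}

```text
clock: 21.7
position: [0.5038, 0.176, 0.0922]
ee_rot: [-1.978, -2.44, 0.004]
force: [-6.7, -1.1, 5.9]
width: 0.118
gripper_force: 25.0
```

Emit:
{"fn": "drive_tool", "kwargs": {
  "steps": [
    [1,-1,0,0,0],
    [1,0.5,0,2,0],
    [1,0.7,0.2,2.5,0],
    [1,1,0.2,2.5,0],
    [1,1,0.2,2.3,0],
    [1,0,0,0,0]
  ]
}}

```text
clock: 22.2
position: [0.5071, 0.1767, 0.1016]
ee_rot: [-1.979, -2.44, 0.002]
force: [-3.9, -1.4, -3.1]
width: 0.124
gripper_force: 25.0
```

Emit:
{"fn": "drive_tool", "kwargs": {
  "steps": [
    [1,4.0,0.9,9.0,0],
    [1,4.6,1.0,8.7,0],
    [1,5.2,1.1,8.4,0],
    [1,5.8,1.3,8.0,0],
    [1,6.3,1.4,7.6,0],
    [1,6.8,1.5,7.1,0],
    [1,7.3,1.6,6.6,0],
    [1,0,0,0,0]
  ]
}}

```text
clock: 22.87
position: [0.5471, 0.1857, 0.1596]
ee_rot: [-1.979, -2.44, 0.003]
force: [-15.6, -6.1, 14.7]
width: 0.119
gripper_force: 25.0
```

Emit:
{"fn": "drive_tool", "kwargs": {
  "steps": [
    [1,-1.5,-0.5,1.5,0],
    [1,-1,-0.5,1.5,0],
    [1,0,0,0,0],
    [1,0,0,0,0]
  ]
}}

```text
clock: 23.2
position: [0.5474, 0.1857, 0.1603]
ee_rot: [1.979, 2.439, 0.007]
force: [6.5, 4.0, -13.8]
width: 0.123
gripper_force: 25.0
```

Emit:
{"fn": "drive_tool", "kwargs": {
  "steps": [
    [1,0.9,0.3,-1,0],
    [1,7.5,1.6,6.1,0],
    [1,7.9,1.7,5.6,0],
    [1,8.2,1.8,5.1,0],
    [1,8.6,1.8,4.6,0],
    [1,0,0,0,0]
  ]
}}

```text
clock: 23.7
position: [0.5797, 0.193, 0.1819]
ee_rot: [1.979, 2.439, 0.004]
force: [-6.3, -0.8, 4.5]
width: 0.122
gripper_force: 25.0
```

Emit:
{"fn": "drive_tool", "kwargs": {
  "steps": [
    [1,8.4,1.8,4.4,0],
    [1,8.9,1.9,3.6,0],
    [1,9.2,2.0,2.9,0],
    [1,0,0,0,0]
  ]
}}

```text
clock: 24.03
position: [0.6057, 0.1987, 0.1917]
ee_rot: [-1.979, -2.44, -0.003]
force: [-3.6, 1.2, 0.7]
width: 0.121
gripper_force: 25.0
```

Emit:
{"fn": "drive_tool", "kwargs": {
  "steps": [
    [1,9.4,2.0,2.0,0],
    [1,9.5,2.1,1.2,0],
    [1,0,0,0,0],
    [1,0,0,0,0]
  ]
}}

```text
clock: 24.37
position: [0.6234, 0.2026, 0.195]
ee_rot: [1.978, 2.44, 0.002]
force: [-2.6, 3.4, 4.3]
width: 0.123
gripper_force: 25.0
```

Run:
```python
from h import *
s=snap('scene','s9');o=observe();print(o['joints'].round(2))
h=np.array([.5648+.082*.977-.0,.1422+.082*.213,.087]);ax=np.array([.977,.213,0]);ay=np.array([-.213,.977,0])
# lid left edge, front corner projected for several angles; compare blue silhouettes with the start
for th in (50,60,66,72):
    c=np.cos(np.radians(th));q=np.sin(np.radians(th))
    print(th,[proj(s,h+k*.115*ay-.164*c*ax+[0,0,.164*q]).round(0) for k in(1,-1)])
im=s['image'].astype(int)
b=(im[:,:,2]>im[:,:,0]+25)
for v in range(140,260,8):
    u=np.where(b[v,180:420])[0]; print(v,(u.min()+180,u.max()+180,len(u)) if len(u) else None)
# marker still in bore
t0=proj(s,[.4626,-.0932,.135]).astype(int);print(im[t0[1]-1:t0[1]+2,t0[0]-1:t0[0]+2].mean((0,1)))
```

```text
[ 0.06  0.6  -0.75  1.45  0.42  1.25 -0.52]
50 [array([205., 203.]), array([303., 164.])]
60 [array([197., 191.]), array([295., 153.])]
66 [array([192., 184.]), array([291., 148.])]
72 [array([188., 178.]), array([286., 143.])]
140 None
148 (np.int64(280), np.int64(293), 14)
156 (np.int64(258), np.int64(291), 34)
164 (np.int64(239), np.int64(288), 50)
172 (np.int64(218), np.int64(286), 58)
180 (np.int64(197), np.int64(284), 82)
188 (np.int64(190), np.int64(281), 92)
196 (np.int64(189), np.int64(279), 91)
204 (np.int64(189), np.int64(286), 88)
212 (np.int64(189), np.int64(299), 109)
220 (np.int64(188), np.int64(313), 125)
228 (np.int64(188), np.int64(319), 86)
236 (np.int64(188), np.int64(313), 70)
244 (np.int64(192), np.int64(313), 65)
252 (np.int64(194), np.int64(314), 62)
[67.88888889 63.88888889 61.11111111]
```

```bash
python3 -c "
from cell import arm; print(arm.sign_off())"
```

```text
the job is handed in; nothing more can be done
None
```

The job is handed in: the marker stands cap up in the free bore, the tug showed the lid was caught, I turned the knob clockwise to its stop to free it, and the lid is held open by its handle at about 66 degrees; the tug peaked at about 21 N down, and my first close on the handle missed above the bar.

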